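# Put the deep sockets back in their blocks

## Task

Put the four loose steel wrench sockets away: stand each one upright, mouth up as it is now, in the round well of the wooden block that belongs to it by size, smallest socket in the smallest well and so on up to the largest in the largest, sitting on the floor of the well. Leave the grease jar and the hub shell that stand among them where they are.

Things in the scene. Friction and masses are not known exactly. Their poses are not given: they have to be found in the camera images.
- socket28_mid (a point): The smallest of four loose deep wrench sockets: a plain bright steel cylinder standing upright, 28 mm in diameter, 60 mm tall, 100 g (varies by 15%), black hexagonal mouth on top. This point is on its axis, half-way up (30 mm above its foot); z is its axis, up.
- socket38_mid (a point): The second smallest of four loose deep wrench sockets: a plain bright steel cylinder standing upright, 38 mm in diameter, 60 mm tall, 170 g (varies by 15%), black hexagonal mouth on top. This point is on its axis, half-way up (30 mm above its foot); z is its axis, up.
- socket48_mid (a point): The second largest of four loose deep wrench sockets: a plain bright steel cylinder standing upright, 48 mm in diameter, 60 mm tall, 270 g (varies by 15%), black hexagonal mouth on top. This point is on its axis, half-way up (30 mm above its foot); z is its axis, up.
- socket58_mid (a point): The largest of four loose deep wrench sockets: a plain bright steel cylinder standing upright, 58 mm in diameter, 60 mm tall, 380 g (varies by 15%), black hexagonal mouth on top. This point is on its axis, half-way up (30 mm above its foot); z is its axis, up.
- well28 (a point): Centre of the floor of the smallest well: a round recess 44 mm in diameter and 8 mm deep, with a dark-stained floor, in the middle of a fixed light-wood block 96 x 96 mm and 20 mm high (all four blocks alike outside). This point is 12 mm above the bench, 8 mm below the block's top; z up, x and y along the block's sides. It takes the 28 mm socket, with 8 mm of play all round.
- well38 (a point): Centre of the floor of the second smallest well: a round recess 54 mm in diameter and 8 mm deep, with a dark-stained floor, in the middle of a fixed light-wood block 96 x 96 mm and 20 mm high (all four blocks alike outside). This point is 12 mm above the bench, 8 mm below the block's top; z up, x and y along the block's sides. It takes the 38 mm socket, with 8 mm of play all round.
- well48 (a point): Centre of the floor of the second largest well: a round recess 64 mm in diameter and 8 mm deep, with a dark-stained floor, in the middle of a fixed light-wood block 96 x 96 mm and 20 mm high (all four blocks alike outside). This point is 12 mm above the bench, 8 mm below the block's top; z up, x and y along the block's sides. It takes the 48 mm socket, with 8 mm of play all round.
- well58 (a point): Centre of the floor of the largest well: a round recess 74 mm in diameter and 8 mm deep, with a dark-stained floor, in the middle of a fixed light-wood block 96 x 96 mm and 20 mm high (all four blocks alike outside). This point is 12 mm above the bench, 8 mm below the block's top; z up, x and y along the block's sides. It takes the 58 mm socket, with 8 mm of play all round.
- jar_mid (a point): Bystander: a closed white plastic grease jar with a green lid, loose, 58 mm in diameter, 58 mm tall, not to be moved. This point is on its axis, half-way up.
- hub_mid (a point): Bystander: an aluminium bicycle hub shell standing on end, loose: two 58 mm flanges (bottom and top) joined by a thinner barrel, 60 mm tall, not to be moved. This point is on its axis, half-way up.
There are look-alikes about, which are no part of the job. Leave any purple or yellow look-alike of the part that bears socket58_mid alone. What is shaped like the part that bears socket48_mid but purple or yellow is not meant.

How it is judged:
At the end, for the whole second after the job is handed in: Each of the four sockets stands upright (within 0.1 rad) and still in the well of its own size, its foot on the well's floor (height within 4 mm, axis within 11 mm of the well's centre), and the grease jar and the hub shell stand upright within 20 mm of where they started (horizontal distance between socket28_mid and well28 below 0.011 m and z of socket28_mid in the frame of well28 between 0.026 and 0.034 m and angle between each of socket28_mid, socket38_mid, socket48_mid, socket58_mid's own z axis and vertical below 0.1 rad and linear speed of each of socket28, socket38, socket48, socket58 below 0.02 m/s and horizontal distance between socket38_mid and well38 below 0.011 m and z of socket38_mid in the frame of well38 between 0.026 and 0.034 m and horizontal distance between socket48_mid and well48 below 0.011 m and z of socket48_mid in the frame of well48 between 0.026 and 0.034 m and horizontal distance between socket58_mid and well58 below 0.011 m and z of socket58_mid in the frame of well58 between 0.026 and 0.034 m and distance of each of jar_mid, hub_mid from where it was at the start of the episode below 0.02 m and angle between each of jar_mid, hub_mid's own z axis and vertical below 0.2 rad); the robot touches nothing.
It fails at once if the grease jar is shifted by more than 20 mm or tipped over (distance of jar_mid from where it was at the start of the episode above 0.02 m or angle between jar_mid's own z axis and vertical above 0.5 rad).
It fails at once if the hub shell is shifted by more than 20 mm or tipped over (distance of hub_mid from where it was at the start of the episode above 0.02 m or angle between hub_mid's own z axis and vertical above 0.5 rad).
It also fails if it takes over 112 s, if anything falls off the work surface, if the arm or the gripper's body presses on something with over 40 N, if the wrist force passes 120 N, or if a joint passes its speed limit or range.

## Robot

A 6-joint arm with a two-finger parallel gripper is mounted at the origin on the work surface. World frame = base frame: x ahead of the robot, y to its left, z up, the work surface at z = 0. Lengths are in m, angles in rad, forces in N, time in s.
With the tool pointing down it reaches from about 0.325 to 0.775 m from the base axis. Payload 5.5 kg.
Tool frame: the origin (TCP) lies between the finger pads; the fingertips stand 8 mm ahead of it and the grasp point (between the pads) lies 11 mm behind it (tcp_to_tips is the distance from the TCP to the fingertips, in m); z points along the fingers, y is the line along which they close (so a half turn about z gives the same grasp; the last joint's range is limited). The gripper opens to 88 mm and grips with 3 to 60 N. Pads are 20 mm wide; open, the fingers measure 115 mm over their backs; the gripper's body (75 mm by 178 mm) begins 61 mm behind the grasp point.
Start: joints at [1.161, 0.091, 1.231, -0, 1.82, -0.057], TCP at [0.207, 0.563, 0.21] pointing down, gripper open.
Joint ranges: [-2.87, 2.87], [-0.86, 2.18], [0.17, 2.46], [-1.51, 4.65], [0.06, 2.69], [-2.65, 2.65]. Speed limits (rad/s): [2.57, 2.57, 3.01, 3.14, 3.14, 3.14].

## Interface

Orientations are given as a unit quaternion [w, x, y, z].
In Python, from bench import * gives the robot as it stands. Calls block until the motion is done:
- move_to(position, orientation): joint-space move of the TCP to a pose.
- move_l(position, speed=0.15, orientation=None): straight line of the TCP; orientation=None keeps the orientation; speed is the mean speed in m/s.
- movej(angles): joint-space move.
- gripper_open() and close(): open the fingers fully, or close them until they stop; the grip force is fixed at half the most.
- hold(seconds).
- inverse_kinematics(position, orientation): joint angles nearest the present ones, or None.
- state(): the state.
- get_image(name): name is "scene" or "top"; returns a dict with "frame" (480x640x3 uint8, blue, green, red), "depth" (480x640 float32, m along the optical axis (not along the pixel's ray), 0 where there is no reading), "camera_matrix" (3x3 intrinsics, pixels), "view" (4x4, takes a point from world to camera coordinates). Camera axes: x right, y up, looking along -z (the intrinsics and any distortion apply to the point x, -y, -z); pixel columns grow to the right and rows downward; lengths in m; the calibration is good to about 2 mm. A picture is of the moment at which its call begins.
A pose or a line that the arm cannot do raises IKError and nothing moves.
- job_done(): hands the job in; it is judged then, once.
The state is a dict: "time": time; "joint_pos": joint angles; "dq": joint speeds; "joint_torque": joint torques, N m; "ee_pos": TCP position; "ee_rot": TCP orientation; "ft_force": force on the tool from outside, world axes, zero at the start; "moment": the same for the moment, N m; "finger_gap": finger opening in m; "finger_force": force on a finger pad.
Only numpy, scipy, OpenCV 4.12 (cv2) and the standard library are available. Lean on these libraries where they do the work, as an engineer would, in place of code of your own. Each camera call takes 0.05 s, during which the arm holds its last target. There are 200 camera calls.

## Working session

There is one attempt and no reset: what is moved stays moved. The work goes in short steps, each a Python script; the robot and the scene stay as the last script left them, time stands still between calls to the robot, and variables do not carry over. Pictures are saved under pics/ and viewed, at most 14 in all, crops included, and the job is handed in when it is done.

```bash
mkdir -p pics && ls && python3 - <<'E'
from bench import *
import cv2,numpy as np
for n in("top","scene"):
    d=get_image(n); cv2.imwrite(f"pics/{n}0.png",d["frame"]); np.savez(f"{n}0.npz",**d)
    print(n,d["camera_matrix"].tolist(),np.round(d["view"],4).tolist(),[k for k in d])
s=state();print(s["time"],s["ee_pos"],s["ee_rot"],s["finger_gap"])
E
```

```text
pics
top [[555.7752908016627, 0.0, 310.06537924110904], [0.0, 555.7752908016627, 238.23605079574546], [0.0, 0.0, 1.0]] [[0.0183, -0.9996, 0.0197, -0.0054], [0.993, 0.0205, 0.1167, -0.5001], [-0.1171, 0.0174, 0.993, -1.1716], [0.0, 0.0, 0.0, 1.0]] ['frame', 'depth', 'camera_matrix', 'view']
scene [[518.4881946786653, 0.0, 318.06680543006684], [0.0, 518.4881946786653, 249.15171408489138], [0.0, 0.0, 1.0]] [[0.1791, 0.9837, 0.0154, -0.0895], [-0.5569, 0.0885, 0.8259, 0.2098], [0.8111, -0.1565, 0.5636, -1.4941], [0.0, 0.0, 0.0, 1.0]] ['frame', 'depth', 'camera_matrix', 'view']
0.1 [0.20720888 0.56278503 0.20872447] [-1.99270420e-04  1.75489861e-01  9.84480867e-01 -8.31135188e-04] 0.08774865824418389
```

View pics/top0.png

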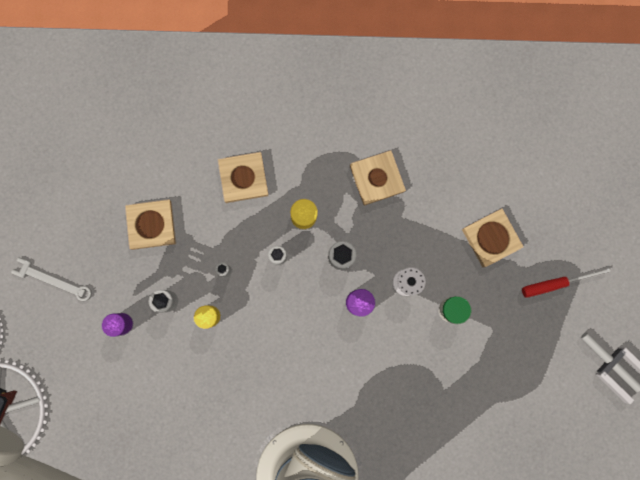

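View pics/scene0.png

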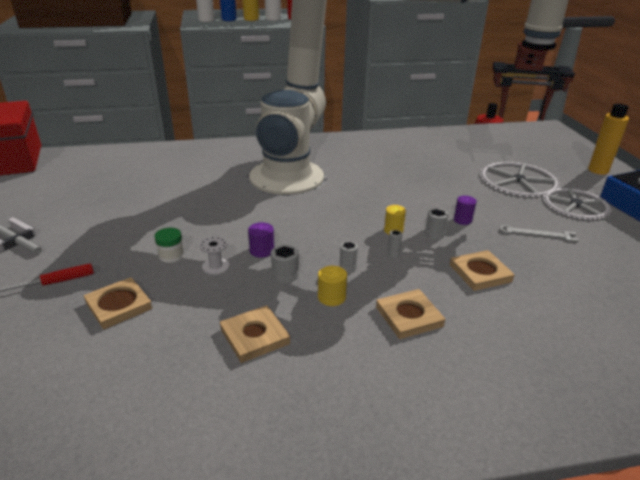

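The top view shows the bare sockets at about (222,269), (277,255), (160,301) and (342,255). The wells are at (378,177), (243,177), (150,224) and (493,236). The hub is at (409,281), the jar at (456,310), and the coloured look-alikes stand in between. Next I'll measure these with depth.

```bash
cat > vis.py <<'E'
import numpy as np,cv2
def cloud(d):
    K=d["camera_matrix"];V=d["view"];z=d["depth"];v,u=np.indices(z.shape)
    P=np.stack([(u-K[0,2])/K[0,0]*z,-(v-K[1,2])/K[1,1]*z,-z],-1)
    return (P-V[:3,3])@V[:3,:3]
def ray(d,u,v,h):
    K=d["camera_matrix"];V=d["view"];r=np.array([(u-K[0,2])/K[0,0],-(v-K[1,2])/K[1,1],-1])@V[:3,:3]
    c=-V[:3,3]@V[:3,:3];return c+r*(h-c[2])/r[2]
def blobs(d,lo=.045,hi=.075):
    W=cloud(d);m=((W[...,2]>lo)&(W[...,2]<hi)&(d["depth"]>0)).astype(np.uint8)
    n,L,S,C=cv2.connectedComponentsWithStats(m);out=[]
    for i in range(1,n):
        if S[i,4]<60: continue
        c=max(cv2.findContours((L==i).astype(np.uint8),0,2)[0],key=cv2.contourArea)
        (u,v),r=cv2.minEnclosingCircle(c)
        zm=np.median(W[L==i][:,2]);p=ray(d,u,v,zm)
        k=d["camera_matrix"][0,0]; out.append((round(u),round(v),S[i,4],p.round(4),round(2000*(r+.5)/k*np.median(d["depth"][L==i]),1)))
    return out
E
python3 - <<'E'
import numpy as np,cv2
from vis import *
d=dict(np.load("top0.npz"));W=cloud(d)
for b in blobs(d):print(*b)
print("wells")
f=d["frame"]
for u,v in[(378,177),(243,177),(150,224),(493,236)]:
    x,y=u-32,v-32;c=f[y:v+32,x:u+32].astype(int).max(2)
    m=(c<125).astype(np.uint8)
    n,L,S,C=cv2.connectedComponentsWithStats(m);i=L[32,32]
    cc=max(cv2.findContours((L==i).astype(np.uint8),0,1)[0],key=cv2.contourArea)
    e=cv2.fitEllipse(cc);C=e[0]
    p=ray(d,C[0]+x,C[1]+y,.016)
    # block top from depth
    Z=W[y:v+32,x:u+32];t=((Z[...,2]>.0155)&(Z[...,2]<.03)).astype(np.uint8);
    r=cv2.minAreaRect(np.argwhere(t)[:,::-1].astype(np.float32));q=ray(d,r[0][0]+x,r[0][1]+y,.02)
    s=np.median(d["depth"][y:v+32,x:u+32])/d["camera_matrix"][0,0]*1000
    print((u,v),p.round(4),"dia",np.round((np.array(e[1])+1)*s,1),"area",S[i,4],"blk",q.round(4),np.round((np.array(r[1])+1)*s),"floor z",np.median(Z[28:37,28:37,2]).round(4),"wood",np.median(Z[t>0][:,2]).round(4))
big=np.hstack([cv2.resize(f[140:340,90:310],None,fx=2.5,fy=2.5),]);cv2.imwrite("pics/crop.png",big)
E
```

```text
304 212 594 [0.5509 0.0191 0.0609] 60.5
342 255 600 [ 0.4631 -0.0636  0.0608] 60.5
277 255 255 [0.4604 0.0729 0.0608] 39.9
222 269 149 [0.4278 0.1862 0.0606] 30.7
411 281 612 [ 0.4099 -0.2087  0.0606] 60.4
361 302 609 [ 0.3642 -0.104   0.0611] 60.2
162 301 450 [0.3595 0.3094 0.0608] 53.9
456 310 629 [ 0.3511 -0.3036  0.0583] 63.0
205 317 441 [0.3294 0.2176 0.0607] 51.8
114 325 473 [0.3083 0.4032 0.0606] 54.1
wells
(378, 177) [ 0.6413 -0.1423  0.016 ] dia [39.3 42.6] area 260 blk [ 0.6402 -0.1433  0.02  ] [ 99. 100.] floor z 0.0132 wood 0.0206
(243, 177) [0.6355 0.1569 0.016 ] dia [50.5 52.4] area 417 blk [0.6337 0.1548 0.02  ] [ 99. 100.] floor z 0.0128 wood 0.0204
(150, 224) [0.5256 0.3556 0.016 ] dia [59.9 63.3] area 616 blk [0.5245 0.3528 0.02  ] [ 99. 102.] floor z 0.0135 wood 0.0202
(493, 236) [ 0.5113 -0.3977  0.016 ] dia [68.8 73.3] area 803 blk [ 0.5107 -0.3975  0.02  ] [100. 100.] floor z 0.0135 wood 0.0202
```

```bash
python3 -c "
import cv2;f=cv2.imread('pics/top0.png');cv2.imwrite('pics/c2.png',cv2.resize(f[130:340,100:540],(800,382),interpolation=cv2.INTER_CUBIC))"
```

```text
(no output)
```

View pics/c2.png

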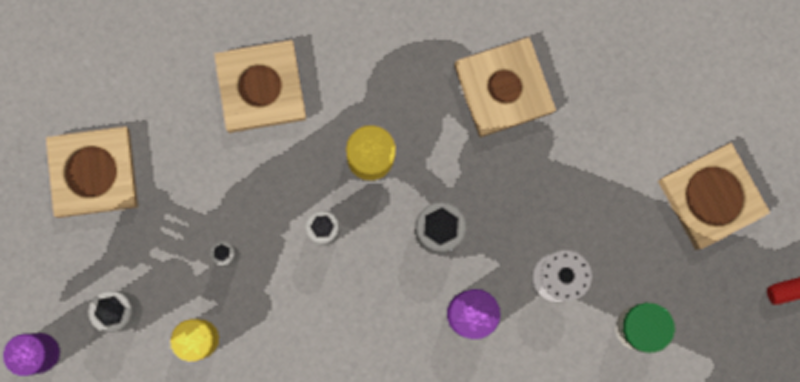

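Each socket and well matches its stated size and height. I'll tighten the socket centres using only the top rim, then do the 48 mm socket first.

```bash
cat > arm.py <<'E'
from bench import *
import numpy as np
from vis import *
WELL={28:(.6408,-.1428),38:(.6346,.1559),48:(.525,.3542),58:(.511,-.3976)}
UP=.15
def q(phi):
    a=(phi+np.pi/2)/2; return [0,np.cos(a),np.sin(a),0]
def radial(p): return np.arctan2(p[1],p[0])
def best_phi(p,others):
    r=radial(p);best=None
    for dphi in np.radians(np.arange(-80,81,5)):
        e=np.array([np.cos(r+dphi),np.sin(r+dphi)])*.052
        c=min(min(np.hypot(*(p+s*e-o)) for s in(1,-1)) for o in others)
        sc=min(c,.07)-.003*abs(dphi)
        if best is None or sc>best[0]: best=(sc,r+dphi,c)
    return best[1],best[2]
def pick(p,others):
    phi,c=best_phi(np.array(p),[np.array(o) for o in others]);print("phi",np.degrees(phi).round(),"clear to axis",c.round(3))
    move_to([*p,UP],q(phi)); move_l([*p,.024],.15); close(); hold(.2); s=state()
    print("gap",s["finger_gap"],"F",s["finger_force"],"ee",s["ee_pos"]); move_l([*p,UP],.2)
    print("gap lifted",state()["finger_gap"])
def place(w):
    move_l([*w,UP],.25,q(radial(w))); move_l([*w,.045],.2); move_l([*w,.0365],.04); hold(.2)
    s=state();print("place ee",s["ee_pos"],"ft",np.round(s["ft_force"],1),"gap",s["finger_gap"])
    gripper_open(); hold(.1); move_l([*w,UP],.2); s=state();print("t",s["time"],s["ee_pos"])
E
python3 - <<'E'
from arm import *
d=dict(np.load("top0.npz"));B=blobs(d,.0575,.07)
for b in B:print(*b)
P=[b[3][:2] for b in B]
t=min(range(len(P)),key=lambda i:np.hypot(B[i][0]-160,B[i][1]-301));print("target",B[t])
pick(P[t],[p for i,p in enumerate(P) if i!=t])
E
```

```text
304 212 524 [0.5519 0.019  0.0612] 59.3
342 254 531 [ 0.4634 -0.0638  0.061 ] 59.4
277 254 228 [0.4609 0.0727 0.061 ] 38.9
222 269 129 [0.4282 0.1868 0.0611] 29.5
411 281 558 [ 0.4099 -0.2086  0.0609] 60.4
362 302 564 [ 0.3643 -0.1045  0.0612] 59.6
161 301 400 [0.3595 0.3108 0.0611] 51.1
457 310 402 [ 0.3514 -0.3047  0.0594] 60.5
205 317 393 [0.3287 0.2182 0.0609] 49.9
114 325 394 [0.309  0.4043 0.0612] 51.9
target (161, 301, np.int32(400), array([0.3595, 0.3108, 0.0611]), np.float64(51.1))
phi 26.0 clear to axis 0.072
gap 0.04781710050110668 F 29.998682141304016 ee [0.35982278 0.31095175 0.02422782]
gap lifted 0.04718557975754539
```

```bash
python3 - <<'E'
from arm import *
place(WELL[48])
import cv2
cv2.imwrite("pics/s1.png",cv2.resize(get_image("scene")["frame"][180:310,360:560],(800,520)))
E
```

```text
place ee [0.52514698 0.3542779  0.03676019] ft [-0.7 -0.6 -2.8] gap 0.04714372620979976
t 7.6 [0.52465489 0.3539676  0.14857313]
```

View pics/s1.png

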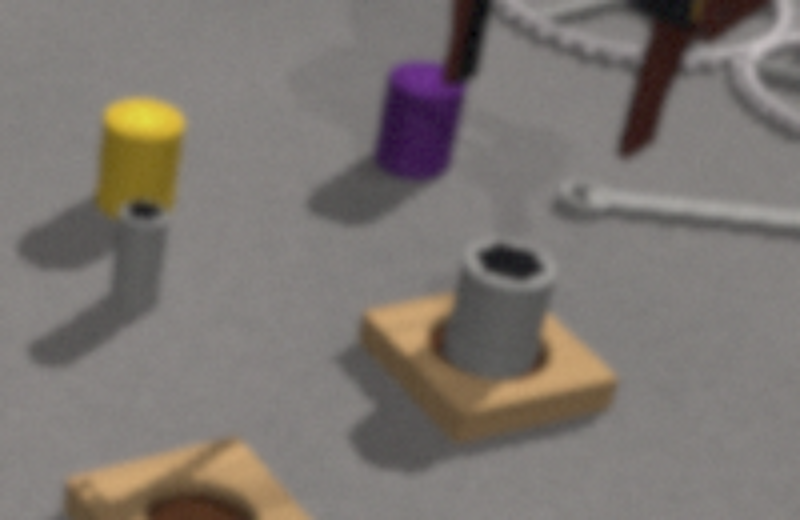

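The 48 mm socket stands upright and centred in its well (crop about (505,310)). I'll do the other three the same way and check the gap at each grasp.

```bash
python3 - <<'E'
from arm import *
import cv2
d=dict(np.load("top0.npz"));B=blobs(d,.0575,.07);P=[b[3][:2] for b in B]
for k,(u,v) in{28:(222,269),38:(277,254),58:(342,254)}.items():
    t=min(range(len(P)),key=lambda i:np.hypot(B[i][0]-u,B[i][1]-v));print(k,B[t][3])
    pick(P[t],[p for i,p in enumerate(P) if i!=t])
    if abs(state()["finger_gap"]-k/1000)>.004: print("BAD GRASP");break
    place(WELL[k])
else:
    move_l([.45,-.45,.25],.25)
for n in("top","scene"):
    d=get_image(n); cv2.imwrite(f"pics/{n}1.png",d["frame"]); np.savez(f"{n}1.npz",**d)
E
python3 - <<'E'
from vis import *
d=dict(np.load("top1.npz"))
for b in blobs(d,.0555,.085):print(*b)
E
```

```text
28 [0.4282 0.1868 0.0611]
phi 24.0 clear to axis 0.074
gap 0.027078605097433563 F 29.94612157344818 ee [0.42820753 0.18678483 0.02396723]
gap lifted 0.02754793522989361
place ee [ 0.64094059 -0.14286201  0.03677337] ft [ 0.9  0.3 -0.6] gap 0.027612904410349134
t 16.175 [ 0.64038841 -0.14270952  0.14855648]
38 [0.4609 0.0727 0.061 ]
phi 9.0 clear to axis 0.073
gap 0.03739920332711385 F 29.973645508289337 ee [0.46103335 0.07271324 0.02403465]
gap lifted 0.03719639630134841
place ee [0.63473969 0.15593449 0.03671301] ft [-0.5  0.6 -1.8] gap 0.037841903834651906
t 23.9417 [0.63418222 0.15583721 0.14856962]
58 [ 0.4634 -0.0638  0.061 ]
phi -13.0 clear to axis 0.071
gap 0.05760505771725962 F 30.000331699848175 ee [ 0.46394601 -0.06393355  0.02447349]
gap lifted 0.056915677332622
place ee [ 0.51109388 -0.3977162   0.03677225] ft [-0.8 -0.5 -4. ] gap 0.05738077912221887
t 31.7833 [ 0.51067275 -0.3973143   0.14853692]
240 172 273 [0.6324 0.1553 0.0726] 42.1
380 172 154 [ 0.6391 -0.1408  0.0721] 32.7
304 212 570 [0.5516 0.0191 0.0611] 59.4
143 221 453 [0.523  0.3526 0.0726] 53.4
500 236 644 [ 0.5081 -0.3942  0.0726] 64.2
411 281 607 [ 0.4099 -0.2087  0.0608] 60.4
361 302 603 [ 0.3642 -0.1041  0.0609] 60.0
458 310 549 [ 0.3525 -0.3055  0.059 ] 60.2
205 317 421 [0.3285 0.2177 0.0608] 50.7
114 325 434 [0.3084 0.404  0.0608] 52.4
```

View pics/top1.png

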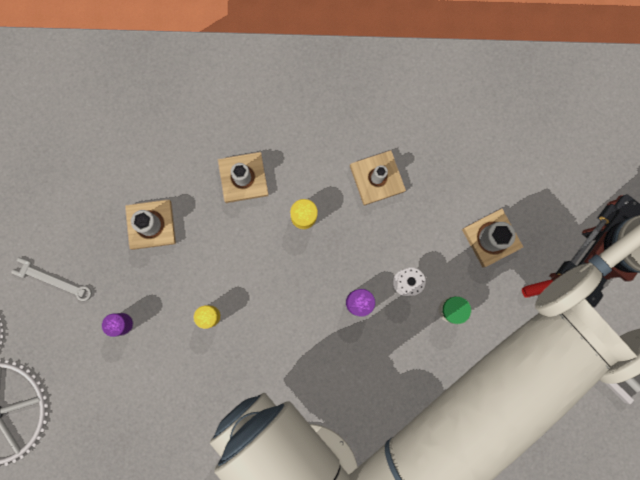

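View pics/scene1.png

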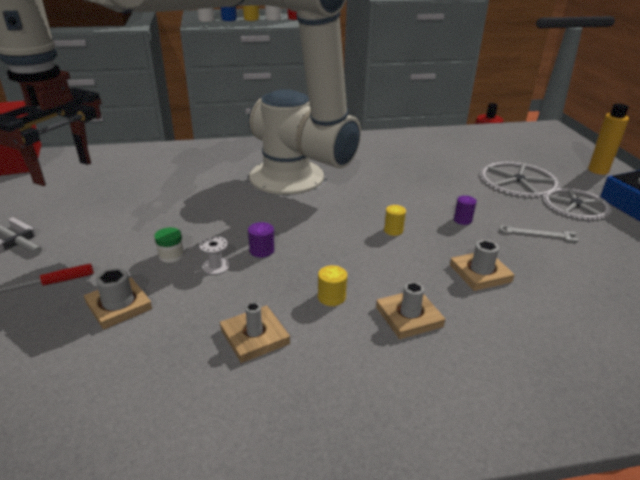

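All four sockets stand upright in their own wells: 48 at top-view (143,221), 38 at (240,172), 28 at (380,172) and 58 at (500,236). Their tops are at about 72 mm, as they should be. The hub and jar haven't moved, and the gripper is clear, so I'm handing in.

```bash
python3 -c "
from bench import *
hold(.3);print(job_done(),state()['time'])"
```

```text
the job is handed in; nothing more can be done
the job is handed in; nothing more can be done
```

All four sockets are standing in their own wells, the jar and hub weren't moved, and I handed the job in at about 34 s on the robot's clock; the hand-in call returned no verdict.

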